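# Stand the plug gauges on the gauge stand in order of size

## Task

Put the four loose steel plug gauges away on the gauge stand, each standing upright and centred on its own rubber pad, in order of plug diameter: the thinnest plug on the pad next to the blue pin case, then one size thicker on each pad along the row, so that the thickest stands at the far end. Let go of them and leave all four standing still.

Things in the scene. Friction and masses are not known exactly. Their poses are not given: they have to be found in the camera images.
- plug_24: Loose steel plug gauge: a round plug 24 mm in diameter, 25 mm high, with an upright round grip 20 mm in diameter on the same axis, from 28 to 60 mm above the underside (18 mm neck below it). The four gauges are alike but for plug diameter (24, 32, 40, 48). It starts standing upright on the worktop; 0.06 to 0.4 kg. Origin: centre of the underside; z up.
- plug_32: Loose steel plug gauge: a round plug 32 mm in diameter, 25 mm high, with an upright round grip 20 mm in diameter on the same axis, from 28 to 60 mm above the underside (18 mm neck below it). The four gauges are alike but for plug diameter (24, 32, 40, 48). It starts standing upright on the worktop; 0.06 to 0.4 kg. Origin: centre of the underside; z up.
- plug_40: Loose steel plug gauge: a round plug 40 mm in diameter, 25 mm high, with an upright round grip 20 mm in diameter on the same axis, from 28 to 60 mm above the underside (18 mm neck below it). The four gauges are alike but for plug diameter (24, 32, 40, 48). It starts standing upright on the worktop; 0.06 to 0.4 kg. Origin: centre of the underside; z up.
- plug_48: Loose steel plug gauge: a round plug 48 mm in diameter, 25 mm high, with an upright round grip 20 mm in diameter on the same axis, from 28 to 60 mm above the underside (18 mm neck below it). The four gauges are alike but for plug diameter (24, 32, 40, 48). It starts standing upright on the worktop; 0.06 to 0.4 kg. Origin: centre of the underside; z up.
- stand: Fixed gauge stand: flat aluminium bar 280 mm long (its own y), 64 mm wide (its x), 14 mm high, with four round rubber pads in a row along its middle, 70 mm apart. Turned up to about 13 degrees. Origin: centre of its underside; z up.
- pad_1: Black round rubber pad on the stand, 52 mm in diameter, its top 15 mm above the worktop, with a small grey dot at its centre; all four are alike. Pad 1 of 4, counted along the stand's own y from its -y end (right, seen from the robot) to its +y end. Origin: centre of its top face.
- pad_2: Black round rubber pad on the stand, 52 mm in diameter, its top 15 mm above the worktop, with a small grey dot at its centre; all four are alike. Pad 2 of 4, counted along the stand's own y from its -y end (right, seen from the robot) to its +y end. Origin: centre of its top face.
- pad_3: Black round rubber pad on the stand, 52 mm in diameter, its top 15 mm above the worktop, with a small grey dot at its centre; all four are alike. Pad 3 of 4, counted along the stand's own y from its -y end (right, seen from the robot) to its +y end. Origin: centre of its top face.
- pad_4: Black round rubber pad on the stand, 52 mm in diameter, its top 15 mm above the worktop, with a small grey dot at its centre; all four are alike. Pad 4 of 4, counted along the stand's own y from its -y end (right, seen from the robot) to its +y end. Origin: centre of its top face.
- pin_case: Flat blue compartment case of contact pins, 84 x 110 x 32 mm, fixed on the worktop just beyond one end of the stand, in line with the row; at some starts beyond the left end, at others beyond the right. (A white solder spool with black flanges, 41 mm high, stands beyond the other end.) Origin: centre of its underside.
There are look-alikes about, which are no part of the job. What is shaped like the plug_24 but purple or red is not meant.

How it is judged:
At the end, for the whole second after the job is handed in: All four plug gauges stand upright (within 0.1 rad) at rest on the stand's pads, underside within 4 mm of the pad's top and axis within 12 mm of the pad's centre, with diameters 24, 32, 40, 48 mm in that order starting from the pad nearest the pin case (linear speed of each of plug_24, plug_32, plug_40, plug_48 below 0.02 m/s and angular speed of each of plug_24, plug_32, plug_40, plug_48 below 0.2 rad/s and ((y of pin_case in the frame of stand below 0 m and horizontal distance between plug_24 and pad_1 below 0.012 m and z of plug_24 in the frame of pad_1 between -0.004 and 0.004 m and angle between each of plug_24, plug_32, plug_40, plug_48's own z axis and vertical below 0.1 rad and horizontal distance between plug_32 and pad_2 below 0.012 m and z of plug_32 in the frame of pad_2 between -0.004 and 0.004 m and horizontal distance between plug_40 and pad_3 below 0.012 m and z of plug_40 in the frame of pad_3 between -0.004 and 0.004 m and horizontal distance between plug_48 and pad_4 below 0.012 m and z of plug_48 in the frame of pad_4 between -0.004 and 0.004 m) or (y of pin_case in the frame of stand above 0 m and horizontal distance between plug_24 and pad_4 below 0.012 m and z of plug_24 in the frame of pad_4 between -0.004 and 0.004 m and angle between each of plug_24, plug_32, plug_40, plug_48's own z axis and vertical below 0.1 rad and horizontal distance between plug_32 and pad_3 below 0.012 m and z of plug_32 in the frame of pad_3 between -0.004 and 0.004 m and horizontal distance between plug_40 and pad_2 below 0.012 m and z of plug_40 in the frame of pad_2 between -0.004 and 0.004 m and horizontal distance between plug_48 and pad_1 below 0.012 m and z of plug_48 in the frame of pad_1 between -0.004 and 0.004 m))); the robot touches nothing.
It also fails if it takes over 86 s, if anything falls off the work surface, if the arm or the gripper's body presses on something with over 40 N, if the wrist force passes 120 N, or if a joint passes its speed limit or range.

## Robot

A 7-joint arm with a two-finger parallel gripper is mounted at the origin on a cart in front of the work surface, level with it; the furniture and walls round the work are solid. World frame = base frame: x ahead of the robot, y to its left, z up, the work surface at z = 0. Lengths are in m, angles in rad, forces in N, time in s.
With the tool pointing down it reaches from about 0.425 to 1.025 m from the base axis. Payload 9.4 kg.
Tool frame: the origin (TCP) lies at the very end of the fingers, on their centre line; the grasp point (between the pads) lies 19 mm behind it; z points along the fingers, y is the line along which they close (so a half turn about z gives the same grasp; the last joint's range is limited). The gripper opens to 85 mm and grips with 20 to 120 N. Pads are 22 mm wide; open, the fingers measure 114 mm over their backs; the gripper's body (76 mm by 85 mm) begins 54 mm behind the grasp point. The pads swing forward as they close: fully open they stand 13 mm farther back than shut.
Start: joints at [-1.236, 0.599, -0.003, 1.599, 0.002, 0.943, -0.08], TCP at [0.29, 0.664, 0.231] pointing down, gripper open.
Joint ranges: [-2.57, 2.57], [-0.35, 1.97], [-1.29, 1.29], [0.11, 2.56], [-1.05, 4.19], [0.11, 1.86], [-2.63, 2.63]. Speed limits (rad/s): [2.22, 2.22, 3.01, 3.01, 3.14, 3.14, 3.14].

## Interface

Orientations are given as a rotation vector (axis times angle).
In Python, from workcell import manip gives the robot as it stands. The module is installed in compiled form; this text tells all that it offers.
- The arm moves only by the tool carry_out, never from a script. Its argument "plan" is one flat list of numbers, 6 for each row, row after row: the shift along the tool's x, y, z in mm, then the turn, a rotation vector about the tool's x, y, z in degrees. A call has 1 to 8 rows; each row shifts and turns the commanded pose from where the row before left it, along the tool's axes as they then stand; what a row does not reach is not made up. A row lasts 1/12 s, in which the tool goes at most 41.7 mm and 7.16 degrees, less where a joint would pass 70% of its speed; a pose out of reach is approached as far as the arm can. A call is refused whole if a number of a shift passes 41.7 or a number of a turn 7.16, either way. A call with a gripper value outside its range is refused whole. "jaw" is the closure, from 0 (fully open) to 1 (shut), set as the call begins (left out, the last holds). The fingers move at their own pace and stop on an object; "newtons" is the grip in N (left out, the last holds). Time passes only in rows, so rows that do not move let the fingers close. It gives the time, the measured TCP pose, the force, the opening and the grip force at its end, in the units of the state.
- manip.get_obs(): the state, without advancing time (a new reading comes with each control period).
- manip.grab_frame(name): name is "side" or "top"; returns (picture, depth): 480x640x3 uint8, red, green, blue; 480x640 float32, m along the optical axis (not along the pixel's ray), 0 where there is no reading.
- manip.get_calibration(name): a dict with "fx", "fy", "cx", "cy" (pixels), "world_to_cam" (4x4, takes a point from world to camera coordinates). Camera axes: x right, y up, looking along -z (the intrinsics and any distortion apply to the point x, -y, -z); pixel columns grow to the right and rows downward; lengths in m; the calibration is good to about 2 mm. A picture is of the moment at which its call begins. get_calibration takes no time and is no camera call.
- manip.job_done(): hands the job in; it is judged then, once.
Trained networks look in the newest picture that a camera, given by its name, has taken for a name from the list of things; names that differ only in an ending like _2 or _b are one class to them, and where a whole thing is asked for, a point or a joint stands for the part that bears it (a point fixed in the world has none). Each returns a list of dicts, best first, with "score" (0 to 1); they miss things now and then, are a little off and sometimes report something else, mostly with a low value. They report only what shows in the picture. A call takes as long as a camera call. They do not tell look-alikes from the thing itself.
- manip.find_in(thing, camera): "box" ([centre column, centre row, width, height] in pixels, round what is visible of it).
- manip.masks_of(thing, camera): "region" (480x640 bool, what is visible of it) and "box" ([centre column, centre row, width, height] in pixels, round what is visible of it).
The state is a dict: "clock": time; "q": joint angles; "dq": joint speeds; "joint_efforts": joint torques, N m; "position": TCP position; "orientation": TCP orientation; "force": force on the tool from outside, world axes, zero at the start; "torque": the same for the moment, N m; "gripper_width": finger opening in m; "finger_force": force on a finger pad.
Only numpy, scipy, OpenCV 4.12 (cv2) and the standard library are available. Lean on these libraries where they do the work, as an engineer would, in place of code of your own. Each camera call takes 0.05 s, during which the arm holds its last target. There are 200 camera calls.

## Working session

There is one attempt and no reset: what is moved stays moved. The work goes in short steps, Python scripts to look and compute and a tool call to move; the robot and the scene stay as the last step left them, time stands still between calls to the robot, and variables do not carry over. Pictures are saved under pics/ and viewed, at most 14 in all, crops included, and the job is handed in when it is done.

Besides the shell and the picture viewer there is one more tool, called after ">>>" in YAML: its name, and indented under it one key for each argument. carry_out: Moves the arm, as the interface text tells. Its arguments: {"type":"object","properties":{"plan":{"type":"array"},"jaw":{"type":"number"},"newtons":{"type":"number"}},"required":["plan"]}

```bash
mkdir -p pics
python3 - <<'E'
from workcell import manip
import cv2,numpy as np
for c in("top","side"):
    im,d=manip.grab_frame(c); cv2.imwrite(f"pics/{c}0.png",im[:,:,::-1]); np.savez(f"{c}0.npz",im=im,d=d)
    k=manip.get_calibration(c); print(c,{a:(np.round(b,4).tolist()) for a,b in k.items()})
    for t in("plug_24","plug_32","plug_40","plug_48","stand","pad_1","pin_case"):
        print(t,[(round(r["score"],2),np.round(r["box"]).tolist()) for r in manip.find_in(t,c)][:6])
print(manip.get_obs())
E
```

```text
top {'fx': 538.206, 'fy': 538.206, 'cx': 324.5291, 'cy': 245.117, 'world_to_cam': [[0.0143, -0.9999, -0.0045, -0.0116], [0.9983, 0.014, 0.0568, -0.5108], [-0.0568, -0.0053, 0.9984, -0.9024], [0.0, 0.0, 0.0, 1.0]]}
plug_24 [(0.9, [444.0, 293.0, 32.0, 29.0]), (0.73, [286.0, 255.0, 21.0, 13.0]), (0.72, [316.0, 234.0, 12.0, 16.0]), (0.7, [365.0, 284.0, 21.0, 21.0]), (0.61, [200.0, 298.0, 23.0, 23.0]), (0.46, [280.0, 299.0, 13.0, 15.0])]
plug_32 [(0.9, [444.0, 293.0, 32.0, 29.0]), (0.73, [286.0, 255.0, 21.0, 13.0]), (0.72, [316.0, 234.0, 12.0, 16.0]), (0.7, [365.0, 284.0, 21.0, 21.0]), (0.61, [200.0, 298.0, 23.0, 23.0]), (0.46, [280.0, 299.0, 13.0, 15.0])]
plug_40 [(0.9, [444.0, 293.0, 32.0, 29.0]), (0.73, [286.0, 255.0, 21.0, 13.0]), (0.72, [316.0, 234.0, 12.0, 16.0]), (0.7, [365.0, 284.0, 21.0, 21.0]), (0.61, [200.0, 298.0, 23.0, 23.0]), (0.46, [280.0, 299.0, 13.0, 15.0])]
plug_48 [(0.9, [444.0, 293.0, 32.0, 29.0]), (0.73, [286.0, 255.0, 21.0, 13.0]), (0.72, [316.0, 234.0, 12.0, 16.0]), (0.7, [365.0, 284.0, 21.0, 21.0]), (0.61, [200.0, 298.0, 23.0, 23.0]), (0.46, [280.0, 299.0, 13.0, 15
[... 1696 characters left out ...]
([-1.23570376,  0.59930839, -0.00251139,  1.59942183,  0.00178127,
        0.94288664, -0.07979886]), 'dq': array([ 5.71127190e-04, -7.71861241e-04, -2.33064301e-04,  1.21234116e-03,
       -1.28650875e-03,  7.28412142e-05, -1.13663906e-03]), 'joint_efforts': array([ 6.04671040e-04, -7.76120067e+01,  1.56287123e+00, -2.58376765e+01,
        1.22481451e-02,  1.58583818e-03,  5.74834633e-07]), 'position': array([0.29017523, 0.66438591, 0.23126069]), 'orientation': array([ 6.42244386e-01,  3.07522175e+00, -3.91981707e-05]), 'force': array([-0.14404069, -0.20562167,  0.25685894]), 'torque': array([-0.03114531,  0.05724684,  0.01458992]), 'finger_force': 0.0, 'gripper_width': 0.08566181255395958}
```

Run:
```python
import cv2
a=cv2.imread("pics/top0.png")[130:360,150:480]; cv2.imwrite("pics/topc.png",cv2.resize(a,(800,558),interpolation=cv2.INTER_CUBIC))
```

```text
(no output)
```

View pics/topc.png

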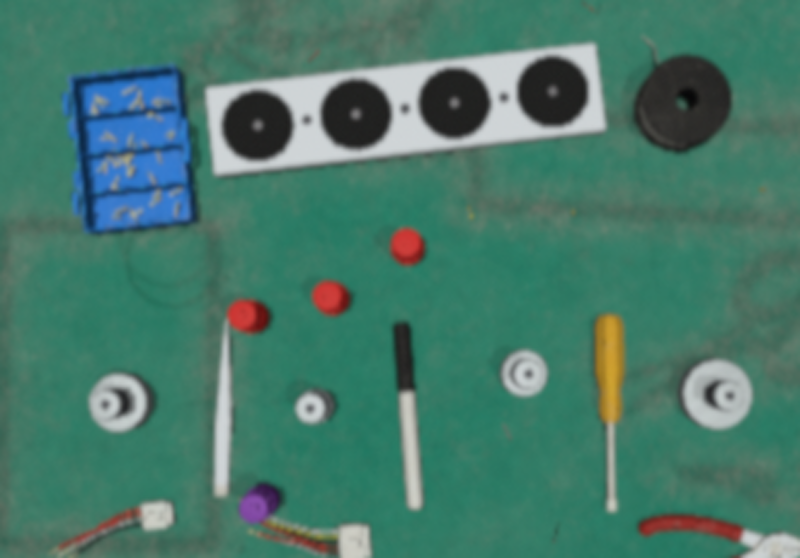

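View pics/side0.png

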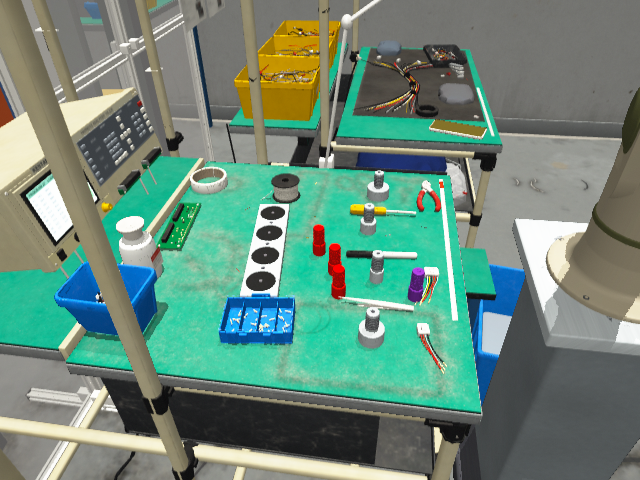

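The top crop shows four grey-steel gauges at full-image pixels (200,296), (279,298), (366,284) and (446,293). Three red look-alikes at (252,260), (286,253) and (317,231) and one purple at (257,337) are rejected by colour. The pin case is on the left (+y), so pad_4 takes the 24. Next I measure them from both views.

```bash
cat > h.py <<'E'
import numpy as np,cv2
from workcell import manip
def cloud(c,d):
    k=manip.get_calibration(c); T=np.linalg.inv(k["world_to_cam"])
    v,u=np.mgrid[:480,:640]; P=np.stack([(u-k["cx"])*d/k["fx"],-(v-k["cy"])*d/k["fy"],-d],-1)
    return P@T[:3,:3].T+T[:3,3]
def ray(c,u,v,z):
    k=manip.get_calibration(c); T=np.linalg.inv(k["world_to_cam"])
    r=T[:3,:3]@np.array([(u-k["cx"])/k["fx"],-(v-k["cy"])/k["fy"],-1]); return T[:3,3]+r*(z-T[2,3])/r[2]
def proj(c,p):
    k=manip.get_calibration(c); q=(k["world_to_cam"]@np.append(p,1))[:3]
    return k["cx"]+k["fx"]*q[0]/-q[2], k["cy"]+k["fy"]*q[1]/q[2]
E
python3 - <<'E'
from h import *
C={}
for c in("top","side"):
    f=np.load(f"{c}0.npz"); C[c]=(cloud(c,f["d"]),f["im"])
P,im=C["top"]; Q,im2=C["side"]
print("table z",np.median(P[300:330,300:340,2]),"side",np.median(Q[330:360,200:300,2]))
for u,v in[(200,296),(279,298),(366,284),(446,293)]:
    p0=ray("top",u,v,.03)[:2]
    for n,X in(("top",P),("side",Q)):
        m=(np.hypot(X[...,0]-p0[0],X[...,1]-p0[1])<.04)
        a=X[m&(X[...,2]>.05)]; b=X[m&(X[...,2]>.012)&(X[...,2]<.03)]
        o=X[m&(X[...,2]>.012)]
        (cx,cy),r=cv2.minEnclosingCircle(b[:,:2].astype(np.float32))
        print(u,n,"grip",len(a),a.mean(0).round(4),"ztop",a[:,2].max().round(4),np.ptp(a[:,:2],axis=0).round(3),"plug c",round(cx,4),round(cy,4),"D",round(2*r,4))
m=(im.max(2)<75)&(P[...,2]<.03)
n,l,s,ce=cv2.connectedComponentsWithStats(m.astype(np.uint8))
for i in range(1,n):
    if 300<s[i,4]<900 and 150<ce[i][1]<200: print("pad top",s[i],ce[i].round(1),ray("top",*ce[i],.015).round(4),P[l==i][:,2].mean().round(4))
m=(im2.max(2)<75)&(Q[...,2]<.03)
n,l,s,ce=cv2.connectedComponentsWithStats(m.astype(np.uint8))
for i in range(1,n):
    if 150<s[i,4]<900 and 240<ce[i][0]<290 and 200<ce[i][1]<295: print("pad side",s[i],ce[i].round(1),ray("side",*ce[i],.015).round(4),Q[l==i][:,2].mean().round(4))
E
```

```text
table z 0.0016835091464873497 side 0.0006866184447453239
200 top grip 135 [0.4224 0.2046 0.0602] ztop 0.0646 [0.018 0.019] plug c 0.4223 0.2059 D 0.0402
200 side grip 167 [0.4229 0.2097 0.0581] ztop 0.0621 [0.02  0.022] plug c 0.4229 0.2073 D 0.0413
279 top grip 130 [0.422  0.0691 0.0605] ztop 0.0657 [0.019 0.019] plug c 0.422 0.0686 D 0.0235
279 side grip 123 [0.4226 0.074  0.0578] ztop 0.0621 [0.019 0.019] plug c 0.4223 0.072 D 0.0242
366 top grip 126 [ 0.4463 -0.0742  0.0606] ztop 0.065 [0.019 0.019] plug c 0.4462 -0.0743 D 0.0321
366 side grip 90 [ 0.4472 -0.0706  0.0577] ztop 0.0622 [0.02  0.019] plug c 0.4466 -0.0721 D 0.0327
446 top grip 137 [ 0.4341 -0.2067  0.0601] ztop 0.0648 [0.019 0.02 ] plug c 0.4337 -0.2077 D 0.0486
446 side grip 71 [ 0.435  -0.2039  0.0573] ztop 0.0623 [0.02 0.02] plug c 0.4354 -0.2058 D 0.049
pad top [516 142  57  27 598] [538.9 158.1] [ 0.6655 -0.3699  0.015 ] -0.7832
pad top [364 154  28  27 583] [377.6 167.2] [ 0.6461 -0.0935  0.015 ] 0.0159
pad top [324 159  28  27 582] [337.1 172. ] [ 0.6369 -0.024   0.015 ] 0.0159
pad top [283 164  28  27 571] [296.5 176.8] [0.6276 0.0454 0.015 ] 0.0159
pad top [242 168  28  27 573] [255.9 181.3] [0.6189 0.1149 0.015 ] 0.016
pad side [261 207  24  13 231] [272.4 212.8] [ 0.6456 -0.0898  0.015 ] 0.0152
pad side [257 226  25  14 277] [269.1 232.6] [ 0.6362 -0.0213  0.015 ] 0.015
pad side [252 247  27  17 341] [264.9 255.2] [0.6275 0.0479 0.015 ] 0.0151
pad side [246 272  29  19 424] [260.3 281. ] [0.6186 0.1175 0.015 ] 0.0151
```

Run:
```python
import numpy as np
from scipy.spatial.transform import Rotation as R
p0=np.array([.2902,.6644,.2313]);p1=np.array([.4226,.2066,.13]);R0=R.from_rotvec([.64224,3.07522,0]);N=16;a=66.4/N
print((R0*R.from_rotvec([0,0,np.radians(66.4)])).as_matrix().round(3))
for i in range(N):
    Ri=R0*R.from_rotvec([0,0,np.radians(a*i)]); print((Ri.inv().apply((p1-p0)/N)*1000).round(1).tolist()+[0,0,a])
```

```text
[[-0.  1.  0.]
 [ 1.  0. -0.]
 [-0.  0. -1.]]
[-19.0, -22.9, 6.3, 0, 0, 4.15]
[-20.6, -21.5, 6.3, 0, 0, 4.15]
[-22.1, -19.9, 6.3, 0, 0, 4.15]
[-23.5, -18.3, 6.3, 0, 0, 4.15]
[-24.8, -16.5, 6.3, 0, 0, 4.15]
[-25.9, -14.7, 6.3, 0, 0, 4.15]
[-26.9, -12.8, 6.3, 0, 0, 4.15]
[-27.8, -10.8, 6.3, 0, 0, 4.15]
[-28.5, -8.7, 6.3, 0, 0, 4.15]
[-29.0, -6.7, 6.3, 0, 0, 4.15]
[-29.4, -4.5, 6.3, 0, 0, 4.15]
[-29.7, -2.4, 6.3, 0, 0, 4.15]
[-29.8, -0.2, 6.3, 0, 0, 4.15]
[-29.7, 1.9, 6.3, 0, 0, 4.15]
[-29.5, 4.1, 6.3, 0, 0, 4.15]
[-29.1, 6.2, 6.3, 0, 0, 4.15]
```

View pics/top0.png

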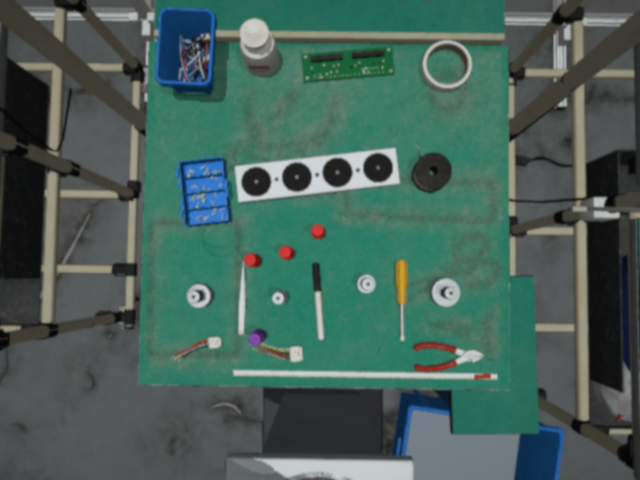

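The full top view matches the crop. Frame posts show on the left at about (135,190) and (130,320). I'll check their world positions against my approach path.

Run:
```python
from h import *
P=cloud("top",np.load("top0.npz")["d"])
X=P[(P[...,2]>.05)&(P[...,2]<.7)]
for zr in((.05,.15),(.15,.3),(.3,.7)):
    a=X[(X[:,2]>zr[0])&(X[:,2]<zr[1])&(X[:,0]<.75)&(abs(X[:,1])>.24)]
    g,n=np.unique((a[:,:2]/.05).round().astype(int),axis=0,return_counts=True); print(zr,[(round(i*.05,2),round(j*.05,2),int(k)) for (i,j),k in zip(g,n) if k>8])
for u,v in((100,325),(60,335),(20,345),(100,180),(60,160),(100,90)): print(u,v,P[v-4:v+5,u].reshape(-1,3)[P[v-4:v+5,u][:,2].argmax()].round(3))
Q=cloud("side",np.load("side0.npz")["d"]); m=(Q[...,2]>.1)&(Q[...,0]<.58)&(Q[...,0]>.1)&(Q[...,1]>0); print(m.sum(),Q[m][::max(1,m.sum()//15)].round(2).tolist())
```

```text
(0.05, 0.15) [(np.float64(0.55), np.float64(-0.5), 58), (np.float64(0.7), np.float64(-0.35), 352), (np.float64(0.7), np.float64(0.3), 226), (np.float64(0.7), np.float64(0.35), 123), (np.float64(0.75), np.float64(-0.35), 167), (np.float64(0.75), np.float64(-0.3), 16), (np.float64(0.75), np.float64(0.3), 194)]
(0.15, 0.3) [(np.float64(0.7), np.float64(-0.35), 865), (np.float64(0.7), np.float64(0.3), 574), (np.float64(0.7), np.float64(0.35), 298), (np.float64(0.75), np.float64(-0.35), 443), (np.float64(0.75), np.float64(-0.3), 28), (np.float64(0.75), np.float64(0.3), 463)]
(0.3, 0.7) [(np.float64(0.7), np.float64(-0.35), 752), (np.float64(0.7), np.float64(0.3), 749), (np.float64(0.7), np.float64(0.35), 326), (np.float64(0.75), np.float64(-0.35), 444), (np.float64(0.75), np.float64(-0.3), 31), (np.float64(0.75), np.float64(0.3), 600)]
100 325 [ 0.331  0.587 -0.494]
60 335 [ 0.325  0.587 -0.283]
20 345 [ 0.323  0.59  -0.13 ]
100 180 [ 0.691  0.553 -0.381]
60 160 [ 0.688  0.551 -0.179]
100 90 [0.722 0.317 0.18 ]
1195 [[0.42, 0.7, 0.56], [0.42, 0.7, 0.56], [0.42, 0.7, 0.56], [0.42, 0.7, 0.56], [0.42, 0.7, 0.56], [0.42, 0.7, 0.56], [0.42, 0.7, 0.56], [0.42, 0.7, 0.56], [0.42, 0.7, 0.56], [0.42, 0.7, 0.56], [0.42, 0.7, 0.56], [0.42, 0.7, 0.56], [0.42, 0.7, 0.56], [0.42, 0.7, 0.56], [0.42, 0.7, 0.56], [0.42, 0.7, 0.56]]
```

```bash
python3 - <<'E'
from h import *
P=cloud("top",np.load("top0.npz")["d"]); f=np.load("side0.npz");Q=cloud("side",f["d"])
for u in(30,20,10,4,0):
  for v0 in(130,345):
    w=P[v0-25:v0+26,u]; print(u,v0,w[w[:,2].argmax()].round(3),end=" ")
  print()
for z in(-.2,-.1,0,.05,.1,.15,.2,.25):
    u,v=proj("side",[.69,.55,z]); o=proj("side",[.323,.59,z])
    print(z,round(u),round(v),np.round(o), Q[int(v),int(u)].round(3) if 0<=v<480 and 0<=u<640 else None)
E
python3 -c "
import cv2;a=cv2.imread('pics/side0.png')[300:480,0:640];cv2.imwrite('pics/s1.png',cv2.resize(a,(800,225)))"
```

```text
30 130 [ 0.69   0.55  -0.064] 30 345 [ 0.459 -0.009  0.93 ] 
20 130 [ 0.699  0.552 -0.032] 20 345 [ 0.459 -0.009  0.93 ] 
10 130 [ 0.459 -0.009  0.93 ] 10 345 [ 0.334  0.585 -0.088] 
4 130 [0.685 0.551 0.016] 4 345 [ 0.459 -0.009  0.93 ] 
0 130 [0.688 0.551 0.028] 0 345 [ 0.459 -0.009  0.93 ] 
-0.2 140 620 [427. 722.] None
-0.1 119 594 [440. 705.] None
0 93 562 [456. 684.] None
0.05 78 543 [466. 670.] None
0.1 60 521 [478. 654.] None
0.15 39 495 [492. 635.] None
0.2 15 466 [508. 613.] [ 1.269  0.233 -0.574]
0.25 -13 431 [529. 585.] None
```

View pics/s1.png

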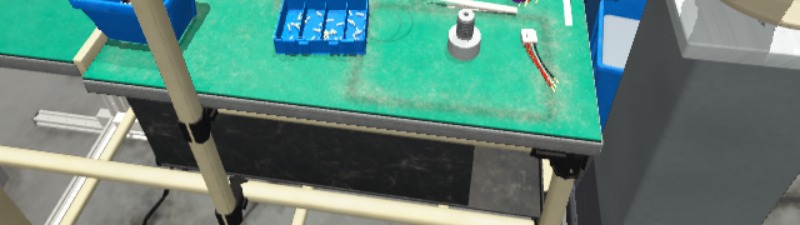

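The side crop shows the table posts clear of the work. One outer post near (0.33, 0.59) may rise close to the start pose, with its top out of view. So I first sidestep, pull in to a short radius, then swing in.

>>> carry_out:
  plan: [20,0,0,0,0,0,20,0,0,0,0,0,0,-40,0,0,0,0,0,-40,0,0,0,0,0,-40,0,0,0,0,0,-40,0,0,0,0,0,-40,0,0,0,0,0,-40,0,0,0,0]
  jaw: 0.4
  newtons: 60

```text
clock: 1.47
position: [0.1568, 0.4587, 0.2314]
orientation: [0.642, 3.075, 0.001]
force: [0.2, 1.4, 1.3]
gripper_width: 0.0511
finger_force: 0.0
```

Run:
```python
import numpy as np
from workcell import manip
from scipy.spatial.transform import Rotation as R
o=manip.get_obs(); print(o["position"].round(4),o["orientation"].round(4),o["gripper_width"],o["clock"],o["force"].round(1))
p0=np.array([.1576,.4604,.2313]);R0=R.from_rotvec([.64224,3.07522,0]);N=16;a=66.4/N
r0,r1=np.hypot(*p0[:2]),.4704;t0,t1=np.arctan2(p0[1],p0[0]),np.arctan2(.2066,.4226)
f=lambda s:np.array([(r0+(r1-r0)*s)*np.cos(t0+(t1-t0)*s),(r0+(r1-r0)*s)*np.sin(t0+(t1-t0)*s),p0[2]+(.13-p0[2])*s])
for i in range(N):
    Ri=R0*R.from_rotvec([0,0,np.radians(a*i)]); print((Ri.inv().apply(f((i+1)/N)-f(i/N))*1000).round(1).tolist()+[0,0,a])
```

```text
[0.1568 0.4587 0.2314] [6.4210e-01 3.0752e+00 7.0000e-04] 0.051071446834225036 1.4667 [0.2 1.4 1.3]
[-23.9, 0.4, 6.3, 0, 0, 4.15]
[-23.8, 0.9, 6.3, 0, 0, 4.15]
[-23.8, 1.5, 6.3, 0, 0, 4.15]
[-23.7, 2.0, 6.3, 0, 0, 4.15]
[-23.6, 2.6, 6.3, 0, 0, 4.15]
[-23.5, 3.1, 6.3, 0, 0, 4.15]
[-23.3, 3.6, 6.3, 0, 0, 4.15]
[-23.2, 4.2, 6.3, 0, 0, 4.15]
[-23.0, 4.7, 6.3, 0, 0, 4.15]
[-22.9, 5.2, 6.3, 0, 0, 4.15]
[-22.7, 5.7, 6.3, 0, 0, 4.15]
[-22.5, 6.2, 6.3, 0, 0, 4.15]
[-22.3, 6.7, 6.3, 0, 0, 4.15]
[-22.1, 7.2, 6.3, 0, 0, 4.15]
[-21.9, 7.7, 6.3, 0, 0, 4.15]
[-21.7, 8.2, 6.3, 0, 0, 4.15]
```

>>> carry_out:
  plan: [-23.9,0.4,6.3,0,0,4.15,-23.8,0.9,6.3,0,0,4.15,-23.8,1.5,6.3,0,0,4.15,-23.7,2,6.3,0,0,4.15,-23.6,2.6,6.3,0,0,4.15,-23.5,3.1,6.3,0,0,4.15,-23.3,3.6,6.3,0,0,4.15,-23.2,4.2,6.3,0,0,4.15]

```text
clock: 2.13
position: [0.3177, 0.3585, 0.1809]
orientation: [1.499, 2.761, 0.002]
force: [-0.8, -0.1, 0.2]
gripper_width: 0.0513
finger_force: 0.0
```

>>> carry_out:
  plan: [-23,4.7,6.3,0,0,4.15,-22.9,5.2,6.3,0,0,4.15,-22.7,5.7,6.3,0,0,4.15,-22.5,6.2,6.3,0,0,4.15,-22.3,6.7,6.3,0,0,4.15,-22.1,7.2,6.3,0,0,4.15,-21.9,7.7,6.3,0,0,4.15,-21.7,8.2,6.3,0,0,4.15]

```text
clock: 2.8
position: [0.4234, 0.206, 0.1304]
orientation: [2.225, 2.218, 0.002]
force: [-0.2, 0.5, 0.2]
gripper_width: 0.0512
finger_force: 0.0
```

>>> carry_out:
  plan: [0,0,0,0,0,0]

```text
clock: 2.88
position: [0.4239, 0.2027, 0.13]
orientation: [2.23, 2.21, -0.002]
force: [-0.3, -0.1, -0.3]
gripper_width: 0.0512
finger_force: 0.0
```

>>> carry_out:
  plan: [2,-0.5,20,0,0,0,1,-0.5,20,0,0,0,0,0,20,0,0,0,0,0,20,0,0,0,0,0,14,0,0,0,0,0,0,0,0,0,0,0,0,0,0,0]

```text
clock: 3.47
position: [0.4212, 0.2098, 0.0363]
orientation: [-2.22, -2.222, 0.002]
force: [0.2, -0.3, 1.1]
gripper_width: 0.0512
finger_force: 0.0
```

Run:
```python
from h import *
o=manip.get_obs(); print(o["position"].round(4),o["orientation"].round(4))
p=o["position"]
s=[]
for c in("top","side"):
    im,d=manip.grab_frame(c); u,v=proj(c,p); print(c,u,v)
    if c=="side": u,v=proj(c,[.4226,.2066,.04])
    a=im[int(v)-45:int(v)+46,int(u)-60:int(u)+61,::-1]; s.append(cv2.resize(a,(484,364)))
    X=cloud(c,d); m=(np.hypot(X[...,0]-.4226,X[...,1]-.2066)<.035)&(X[...,2]>.012)&(X[...,2]<.03)
    if m.sum()>9: print(c,m.sum(),cv2.minEnclosingCircle(X[m][:,:2].astype(np.float32)))
cv2.imwrite("pics/g1.png",cv2.resize(np.hstack(s),(800,300)))
```

```text
[0.4212 0.2098 0.0363] [-2.2204e+00 -2.2217e+00  1.8000e-03]
top 194.40473452166657 296.66786481386146
top 226 ((0.42206504940986633, 0.20433750748634338), 0.01918931119143963)
side 372.7743974522484 323.9541839598335
side 404 ((0.42238208651542664, 0.20719575881958008), 0.02063375525176525)
```

View pics/g1.png

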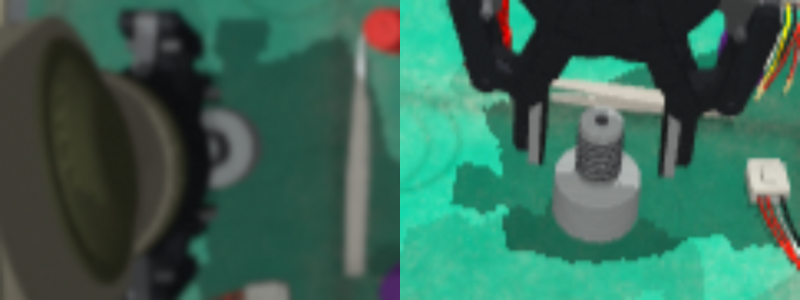

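The gripper straddles the plug_40 grip correctly in the side view, with the fingertips at grip height. It needs about a 4 mm y correction, then I close.

>>> carry_out:
  plan: [-4,1,4,0,0,0,0,0,0,0,0,0,0,0,0,0,0,0]

```text
clock: 3.82
position: [0.4227, 0.2055, 0.033]
orientation: [2.221, 2.221, 0.001]
force: [0.2, 0.9, 0.7]
gripper_width: 0.051
finger_force: 0.0
```

>>> carry_out:
  plan: [0,0,0,0,0,0,0,0,0,0,0,0,0,0,0,0,0,0,0,0,0,0,0,0,0,0,0,0,0,0,0,0,0,0,0,0]
  jaw: 1
  newtons: 60

```text
clock: 4.32
position: [0.4226, 0.2057, 0.0329]
orientation: [2.221, 2.221, 0.001]
force: [0.7, -0.8, 5.6]
gripper_width: 0.0181
finger_force: 58.4
```

>>> carry_out:
  plan: [0,0,-12,0,0,0,0,0,-24,0,0,0,0,0,-30,0,0,0,0,0,-24,0,0,0,-10,9,-6,0,0,0,-20,19,0,0,0,0,-25,23,0,0,0,0,-25,23,0,0,0,0]

```text
clock: 4.98
position: [0.4972, 0.1249, 0.1283]
orientation: [2.219, 2.224, 0.001]
force: [0.9, 0.0, -1.5]
gripper_width: 0.0181
finger_force: 58.9
```

>>> carry_out:
  plan: [-29,27,0,0,0,0,-29,27,0,0,0,0,-29,27,0,0,0,0,-29,27,0,0,0,0,-22,21,0,0,0,0,-11,11,0,0,0,0,0,0,0,0,0,0,0,0,0,0,0,0]

```text
clock: 5.65
position: [0.6363, -0.0249, 0.1273]
orientation: [-2.223, -2.219, 0.002]
force: [0.1, 0.5, -1.2]
gripper_width: 0.0182
finger_force: 58.8
```

>>> carry_out:
  plan: [0,0,0,0,0,0,0,0,0,0,0,0]

```text
clock: 5.82
position: [0.6355, -0.0223, 0.128]
orientation: [-2.219, -2.222, 0.001]
force: [0.2, 0.9, -0.8]
gripper_width: 0.0184
finger_force: 58.9
```

Run:
```python
from h import *
o=manip.get_obs(); p=o["position"];print(p.round(4),o["gripper_width"],o["finger_force"],o["force"].round(1))
im,d=manip.grab_frame("side"); u,v=map(int,proj("side",p))
cv2.imwrite("pics/c1.png",cv2.resize(im[v-60:v+90,u-100:u+100,::-1],(800,600)))
Q=cloud("side",d); m=(np.hypot(Q[...,0]-p[0],Q[...,1]-p[1])<.035)&(Q[...,2]>p[2]-.045)&(Q[...,2]<p[2]-.004)
a=Q[m]; print(len(a),a.min(0).round(4),a.max(0).round(4),cv2.minEnclosingCircle(a[:,:2].astype(np.float32)))
```

```text
[ 0.6355 -0.0223  0.128 ] 0.01835743179136797 58.85065197944641 [ 0.2  0.9 -0.8]
368 [ 0.6161 -0.0341  0.0949] [0.6557 0.0013 0.1237] ((0.6359628438949585, -0.018185898661613464), 0.021206900477409363)
```

View pics/c1.png

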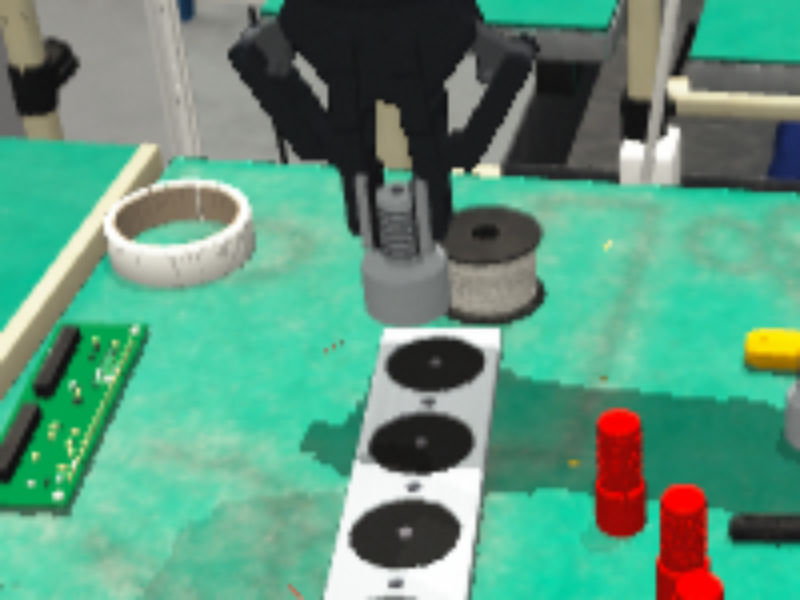

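plug_40 hangs upright over pad_2 (crop pixel about (405,290), pad below at (420,440)), and the offsets agree within about 3 mm. Lowering.

>>> carry_out:
  plan: [-1,0,22,0,0,0,0,0,22,0,0,0,0,0,18,0,0,0,0,0,8,0,0,0,0,0,4,0,0,0,0,0,2,0,0,0,0,0,0,0,0,0,0,0,0,0,0,0]

```text
clock: 6.53
position: [0.637, -0.0242, 0.0534]
orientation: [2.22, 2.221, 0.001]
force: [-0.3, 0.6, -1.1]
gripper_width: 0.0181
finger_force: 58.9
```

>>> carry_out:
  plan: [0,0,1,0,0,0,0,0,1,0,0,0,0,0,0,0,0,0]

```text
clock: 6.78
position: [0.6366, -0.0243, 0.0509]
orientation: [2.221, 2.221, 0.001]
force: [-0.0, 0.4, -0.9]
gripper_width: 0.0181
finger_force: 58.9
```

>>> carry_out:
  plan: [1,0,1,0,0,0,0,0,1,0,0,0,0,0,0.5,0,0,0,0,0,0,0,0,0]

```text
clock: 7.12
position: [0.6364, -0.0233, 0.0479]
orientation: [-2.221, -2.222, 0.0]
force: [0.1, -0.1, -1.7]
gripper_width: 0.0181
finger_force: 59.0
```

>>> carry_out:
  plan: [0,0,0,0,0,0,0,0,0,0,0,0,0,0,0,0,0,0,0,0,0,0,0,0]
  jaw: 0.4

```text
clock: 7.45
position: [0.6366, -0.0234, 0.0481]
orientation: [2.221, 2.221, 0.0]
force: [0.4, -0.2, -0.4]
gripper_width: 0.051
finger_force: 0.0
```

Run:
```python
from workcell import manip
o=manip.get_obs(); print(o["position"].round(4),o["orientation"],o["gripper_width"],o["force"].round(1))
```

```text
[ 0.6366 -0.0234  0.0481] [2.22114731e+00 2.22138854e+00 2.31571932e-04] 0.05099030757784642 [ 0.4 -0.2 -0.4]
```

>>> carry_out:
  plan: [0,0,-20,0,0,0,0,0,-30,0,0,0,0,0,-30,0,0,0,5,-11,0,0,0,0,10,-24,0,0,0,0,14,-33,0,0,0,0,15,-35,0,0,0,0,15,-35,0,0,0,0]

```text
clock: 8.12
position: [0.4971, 0.0359, 0.1282]
orientation: [2.222, 2.221, 0.001]
force: [0.3, 1.6, 0.4]
gripper_width: 0.0512
finger_force: 0.0
```

>>> carry_out:
  plan: [15,-33,0,0,0,0,12,-27,0,0,0,0,7,-16,0,0,0,0,0,0,0,0,0,0,0,0,0,0,0,0,0,0,0,0,0,0]

```text
clock: 8.62
position: [0.4236, 0.0697, 0.1283]
orientation: [2.221, 2.221, 0.002]
force: [0.3, -0.7, -0.4]
gripper_width: 0.0511
finger_force: 0.0
```

Run:
```python
from h import *
o=manip.get_obs(); p=o["position"];print(p.round(4),o["orientation"].round(3))
for c in("top","side"):
    im,d=manip.grab_frame(c); X=cloud(c,d)
    for n,q,z in(("placed40",(.6366,-.0234),(.022,.044)),("24",(.422,.07),(.012,.03)),("red",(.487,.06),(.012,.075))):
        m=(np.hypot(X[...,0]-q[0],X[...,1]-q[1])<(.05 if n=="red" else .032))&(X[...,2]>z[0])&(X[...,2]<z[1])
        if n=="red": m&=(im[...,0]>150)&(im[...,1]<80)
        if m.sum()>9: print(c,n,m.sum(),np.round(cv2.minEnclosingCircle(X[m][:,:2].astype(np.float32))[0],4),X[m].min(0).round(3),X[m].max(0).round(3))
    if c=="side": cv2.imwrite("pics/s2.png",cv2.resize(im[170:350,220:460,::-1],(800,600)))
```

```text
[0.4236 0.0697 0.1283] [2.221e+00 2.221e+00 2.000e-03]
top placed40 312 [ 0.6356 -0.0227] [ 0.616 -0.042  0.022] [ 0.654 -0.003  0.044]
top red 95 [0.4913 0.0805] [0.479 0.051 0.025] [0.506 0.109 0.065]
side placed40 277 [ 0.6361 -0.02  ] [ 0.617 -0.04   0.022] [0.656 0.    0.043]
side 24 118 [0.4223 0.0718] [0.411 0.068 0.012] [0.434 0.084 0.03 ]
side red 171 [0.4938 0.0829] [0.484 0.055 0.013] [0.508 0.11  0.063]
```

View pics/s2.png

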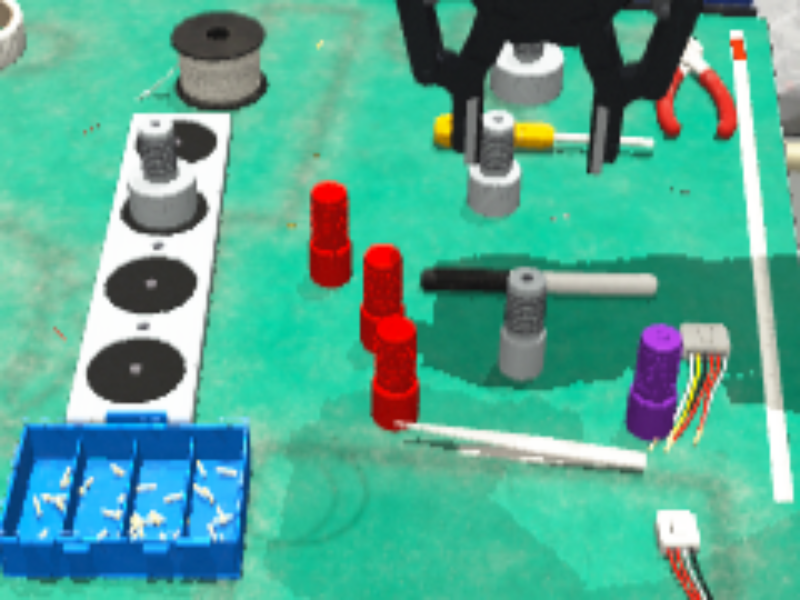

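plug_40 stands centred on pad_2 (crop pixel about (160,180)). The gripper is above the thin plug_24 (crop pixel about (522,330)). Descend and grasp.

>>> carry_out:
  plan: [0,-1,20,0,0,0,0,0,24,0,0,0,0,0,24,0,0,0,0,0,17,0,0,0,0,0,10,0,0,0,0,0,0,0,0,0,0,0,0,0,0,0,0,0,0,0,0,0]

```text
clock: 9.38
position: [0.4219, 0.0697, 0.0393]
orientation: [-2.221, -2.22, 0.002]
force: [0.1, -0.3, 0.6]
gripper_width: 0.0509
finger_force: 0.0
```

>>> carry_out:
  plan: [0,0,0,0,0,0,0,0,0,0,0,0,0,0,0,0,0,0,0,0,0,0,0,0,0,0,0,0,0,0,0,0,0,0,0,0]
  jaw: 1

```text
clock: 9.88
position: [0.4217, 0.0701, 0.0397]
orientation: [-2.22, -2.22, 0.001]
force: [0.8, -0.1, 6.6]
gripper_width: 0.0178
finger_force: 58.4
```

>>> carry_out:
  plan: [0,0,-12,0,0,0,0,0,-24,0,0,0,0,0,-30,0,0,0,0,0,-24,0,0,0,2,9,0,0,0,0,5,20,0,0,0,0,7,28,0,0,0,0,7,30,0,0,0,0]

```text
clock: 10.55
position: [0.5089, 0.0914, 0.1289]
orientation: [-2.219, -2.22, 0.003]
force: [0.1, -0.1, -0.7]
gripper_width: 0.0176
finger_force: 58.9
```

>>> carry_out:
  plan: [7,30,0,0,0,0,7,30,0,0,0,0,6,26,0,0,0,0,4,16,0,0,0,0,1,8,0,0,0,0,0,0,0,0,0,0,0,0,0,0,0,0,0,0,0,0,0,0]

```text
clock: 11.22
position: [0.6169, 0.1154, 0.1281]
orientation: [-2.219, -2.218, 0.005]
force: [-0.6, 0.9, -1.1]
gripper_width: 0.0176
finger_force: 58.9
```

Run:
```python
from h import *
o=manip.get_obs(); p=o["position"];print(p.round(4),o["orientation"].round(3),o["force"].round(1))
im,d=manip.grab_frame("side"); u,v=map(int,proj("side",p))
cv2.imwrite("pics/c2.png",cv2.resize(im[v-50:v+70,u-80:u+80,::-1],(800,600)))
Q=cloud("side",d); m=(np.hypot(Q[...,0]-p[0],Q[...,1]-p[1])<.03)&(Q[...,2]>p[2]-.05)&(Q[...,2]<p[2]-.006)
a=Q[m]; print(len(a),a.min(0).round(4),a.max(0).round(4),cv2.minEnclosingCircle(a[:,:2].astype(np.float32)))
```

```text
[0.6169 0.1154 0.1281] [-2.219 -2.218  0.005] [-0.6  0.9 -1.1]
246 [0.6054 0.1114 0.0884] [0.6285 0.1288 0.1219] ((0.6168519854545593, 0.11775070428848267), 0.01183168962597847)
```

View pics/c2.png

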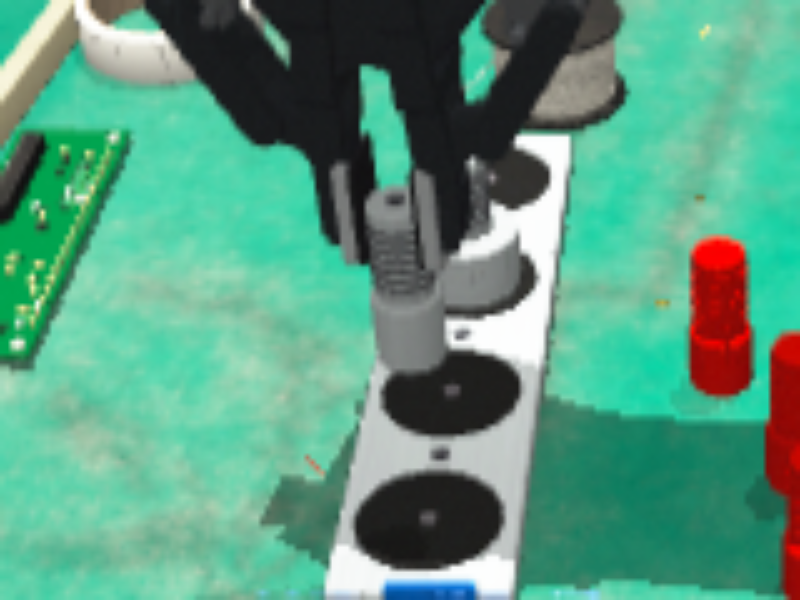

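plug_24 is held upright above pad_4's column (crop pixel about (410,300)), with its underside at z≈0.088. Lowering.

>>> carry_out:
  plan: [1,2,22,0,0,0,0,0,22,0,0,0,0,0,14,0,0,0,0,0,8,0,0,0,0,0,3,0,0,0,0,0,2,0,0,0,0,0,0,0,0,0,0,0,0,0,0,0]

```text
clock: 11.93
position: [0.6206, 0.117, 0.0582]
orientation: [-2.22, -2.22, 0.001]
force: [0.2, 0.5, -1.3]
gripper_width: 0.018
finger_force: 58.9
```

>>> carry_out:
  plan: [0,0,1,0,0,0,0,0,0,0,0,0]

```text
clock: 12.1
position: [0.6205, 0.1171, 0.0569]
orientation: [-2.22, -2.22, 0.002]
force: [-0.5, -0.2, -0.4]
gripper_width: 0.0174
finger_force: 58.9
```

>>> carry_out:
  plan: [-0.5,-1,1,0,0,0,0,-0.5,0.8,0,0,0,0,0,0,0,0,0,0,0,0,0,0,0]

```text
clock: 12.43
position: [0.6188, 0.1164, 0.0548]
orientation: [-2.22, -2.22, 0.003]
force: [0.3, -0.5, 2.3]
gripper_width: 0.0177
finger_force: 59.4
```

>>> carry_out:
  plan: [0,0,0,0,0,0,0,0,0,0,0,0,0,0,0,0,0,0,0,0,0,0,0,0]
  jaw: 0.4

```text
clock: 12.77
position: [0.6187, 0.1164, 0.0545]
orientation: [-2.22, -2.22, 0.003]
force: [-0.8, 0.7, -0.3]
gripper_width: 0.0511
finger_force: 0.0
```

>>> carry_out:
  plan: [0,0,-20,0,0,0,0,0,-30,0,0,0,0,0,-25,0,0,0,-10,-9,0,0,0,0,-20,-18,0,0,0,0,-26,-24,0,0,0,0,-27,-25,0,0,0,0,-28,-25,0,0,0,0]

```text
clock: 13.43
position: [0.5166, 0.0047, 0.1297]
orientation: [-2.218, -2.221, 0.003]
force: [1.1, -0.8, 0.5]
gripper_width: 0.0514
finger_force: 0.0
```

>>> carry_out:
  plan: [-28,-25,0,0,0,0,-26,-24,0,0,0,0,-16,-14,0,0,0,0,-8.5,-8,0,0,0,0,0,0,0,0,0,0,0,0,0,0,0,0,0,0,0,0,0,0]

```text
clock: 14.02
position: [0.4484, -0.0721, 0.13]
orientation: [-2.218, -2.222, 0.001]
force: [-0.0, 0.4, -0.8]
gripper_width: 0.0511
finger_force: 0.0
```

Run:
```python
from h import *
o=manip.get_obs(); p=o["position"];print(p.round(4),o["orientation"].round(3))
im,d=manip.grab_frame("side"); X=cloud("side",d)
for n,q,z in(("placed24",(.6187,.1164),(.022,.044)),("32",(.4464,-.0732),(.012,.03)),("40",(.6366,-.0234),(.022,.044)),("48",(.4345,-.2068),(.012,.03))):
    m=(np.hypot(X[...,0]-q[0],X[...,1]-q[1])<.032)&(X[...,2]>z[0])&(X[...,2]<z[1])
    if m.sum()>9: print(n,m.sum(),np.round(cv2.minEnclosingCircle(X[m][:,:2].astype(np.float32))[0],4),X[m].min(0).round(3),X[m].max(0).round(3))
```

```text
[ 0.4484 -0.0721  0.13  ] [-2.218e+00 -2.222e+00  1.000e-03]
placed24 153 [0.619  0.1185] [0.607 0.111 0.022] [0.631 0.13  0.044]
32 152 [ 0.4474 -0.0709] [ 0.433 -0.081  0.012] [ 0.463 -0.057  0.029]
40 283 [ 0.6357 -0.0204] [ 0.617 -0.041  0.022] [0.656 0.    0.044]
48 256 [ 0.4346 -0.2061] [ 0.412 -0.228  0.012] [ 0.459 -0.182  0.029]
```

plug_24 stands well on pad_4. Now grasp plug_32.

>>> carry_out:
  plan: [-1,-1,20,0,0,0,0,0,24,0,0,0,0,0,24,0,0,0,0,0,18,0,0,0,0,0,10,0,0,0,0,0,0,0,0,0,0,0,0,0,0,0,0,0,0,0,0,0]

```text
clock: 14.73
position: [0.4463, -0.0736, 0.0343]
orientation: [-2.219, -2.221, 0.002]
force: [0.1, 0.4, 0.2]
gripper_width: 0.0512
finger_force: 0.0
```

>>> carry_out:
  plan: [0,0,0,0,0,0,0,0,0,0,0,0,0,0,0,0,0,0,0,0,0,0,0,0,0,0,0,0,0,0,0,0,0,0,0,0]
  jaw: 1

```text
clock: 15.23
position: [0.4462, -0.0739, 0.0348]
orientation: [-2.22, -2.221, 0.001]
force: [0.1, 0.1, 7.2]
gripper_width: 0.018
finger_force: 58.3
```

>>> carry_out:
  plan: [0,0,-12,0,0,0,0,0,-24,0,0,0,0,0,-30,0,0,0,0,0,-28,0,0,0,6,9,0,0,0,0,12,18,0,0,0,0,17,25,0,0,0,0,17,26,0,0,0,0]

```text
clock: 15.9
position: [0.5245, -0.0213, 0.1282]
orientation: [-2.22, -2.219, 0.002]
force: [0.9, -0.4, -2.2]
gripper_width: 0.0183
finger_force: 58.9
```

>>> carry_out:
  plan: [18,26,0,0,0,0,18,26,0,0,0,0,17,25,0,0,0,0,10,17,0,0,0,0,5,9,0,0,0,0,0,0,0,0,0,0,0,0,0,0,0,0,0,0,0,0,0,0]

```text
clock: 16.57
position: [0.6254, 0.0446, 0.1273]
orientation: [-2.221, -2.217, 0.005]
force: [-0.2, -0.2, -2.6]
gripper_width: 0.018
finger_force: 58.9
```

Run:
```python
from h import *
o=manip.get_obs(); p=o["position"];print(p.round(4),o["orientation"].round(3),o["force"].round(1))
im,d=manip.grab_frame("side")
Q=cloud("side",d); m=(np.hypot(Q[...,0]-p[0],Q[...,1]-p[1])<.03)&(Q[...,2]>p[2]-.05)&(Q[...,2]<p[2]-.006)
a=Q[m]; print(len(a),a.min(0).round(4),a.max(0).round(4),cv2.minEnclosingCircle(a[:,:2].astype(np.float32)))
```

```text
[0.6254 0.0446 0.1273] [-2.221 -2.217  0.005] [-0.2 -0.2 -2.6]
298 [0.61   0.0367 0.0929] [0.6412 0.0615 0.1211] ((0.6255037784576416, 0.046003539115190506), 0.016031624749302864)
```

>>> carry_out:
  plan: [1,1,22,0,0,0,0,0,22,0,0,0,0,0,17,0,0,0,0,0,8,0,0,0,0,0,4,0,0,0,0,0,2,0,0,0,0,0,0,0,0,0,0,0,0,0,0,0]

```text
clock: 17.28
position: [0.6282, 0.0468, 0.0534]
orientation: [-2.22, -2.22, 0.001]
force: [0.5, 0.4, -0.9]
gripper_width: 0.0178
finger_force: 58.9
```

>>> carry_out:
  plan: [0,0,0.5,0,0,0,0,0,0,0,0,0]

```text
clock: 17.45
position: [0.6281, 0.0471, 0.0527]
orientation: [-2.22, -2.22, 0.002]
force: [0.5, -0.5, -0.9]
gripper_width: 0.0183
finger_force: 58.9
```

>>> carry_out:
  plan: [0,-0.5,1.5,0,0,0,0,0,1,0,0,0,0,0,0.3,0,0,0,0,0,0,0,0,0]

```text
clock: 17.78
position: [0.6274, 0.0471, 0.0499]
orientation: [-2.22, -2.22, 0.002]
force: [-1.9, 0.1, 6.3]
gripper_width: 0.0182
finger_force: 60.0
```

>>> carry_out:
  plan: [0,0,0,0,0,0,0,0,0,0,0,0,0,0,0,0,0,0,0,0,0,0,0,0]
  jaw: 0.4

```text
clock: 18.12
position: [0.6272, 0.047, 0.0491]
orientation: [-2.22, -2.22, 0.003]
force: [0.0, -0.3, -0.0]
gripper_width: 0.0511
finger_force: 0.0
```

>>> carry_out:
  plan: [0,0,-20,0,0,0,0,0,-30,0,0,0,0,0,-30,0,0,0,-12,-9,0,0,0,0,-24,-18,0,0,0,0,-30,-23,0,0,0,0,-30,-23,0,0,0,0,-31,-23,0,0,0,0]

```text
clock: 18.78
position: [0.5301, -0.0809, 0.1293]
orientation: [-2.218, -2.221, 0.003]
force: [0.7, -0.1, 0.0]
gripper_width: 0.051
finger_force: 0.0
```

>>> carry_out:
  plan: [-31,-23,0,0,0,0,-31,-23,0,0,0,0,-30,-23,0,0,0,0,-22,-17,0,0,0,0,-13,-10.5,0,0,0,0,0,0,0,0,0,0,0,0,0,0,0,0,0,0,0,0,0,0]

```text
clock: 19.45
position: [0.4355, -0.2066, 0.1296]
orientation: [-2.219, -2.22, 0.002]
force: [0.7, 0.9, -0.3]
gripper_width: 0.0512
finger_force: 0.0
```

Run:
```python
from h import *
o=manip.get_obs(); p=o["position"];print(p.round(4),o["orientation"].round(3))
im,d=manip.grab_frame("side"); X=cloud("side",d)
for n,q,z in(("32",(.6275,.0466),(.022,.044)),("24",(.6187,.1164),(.022,.044)),("48",(.4345,-.2068),(.012,.03))):
    m=(np.hypot(X[...,0]-q[0],X[...,1]-q[1])<.032)&(X[...,2]>z[0])&(X[...,2]<z[1])
    if m.sum()>9: print(n,m.sum(),np.round(cv2.minEnclosingCircle(X[m][:,:2].astype(np.float32))[0],4),X[m].min(0).round(3),X[m].max(0).round(3))
```

```text
[ 0.4355 -0.2066  0.1296] [-2.219e+00 -2.220e+00  2.000e-03]
32 178 [0.6268 0.0487] [0.612 0.034 0.022] [0.643 0.064 0.044]
24 150 [0.6184 0.1185] [0.608 0.11  0.022] [0.63  0.13  0.044]
48 253 [ 0.4353 -0.2055] [ 0.412 -0.225  0.012] [ 0.459 -0.181  0.03 ]
```

>>> carry_out:
  plan: [0,-0.5,20,0,0,0,0,0,24,0,0,0,0,0,24,0,0,0,0,0,17,0,0,0,0,0,10,0,0,0,0,0,0,0,0,0,0,0,0,0,0,0,0,0,0,0,0,0]

```text
clock: 20.17
position: [0.4347, -0.2069, 0.0354]
orientation: [-2.219, -2.221, 0.002]
force: [0.3, -0.1, 0.2]
gripper_width: 0.0514
finger_force: 0.0
```

>>> carry_out:
  plan: [0,0,0,0,0,0,0,0,0,0,0,0,0,0,0,0,0,0,0,0,0,0,0,0,0,0,0,0,0,0,0,0,0,0,0,0]
  jaw: 1

```text
clock: 20.67
position: [0.4344, -0.2071, 0.0356]
orientation: [-2.22, -2.22, 0.002]
force: [-0.8, 1.4, 7.4]
gripper_width: 0.0179
finger_force: 58.3
```

>>> carry_out:
  plan: [0,0,-12,0,0,0,0,0,-24,0,0,0,0,0,-30,0,0,0,0,0,-27,0,0,0,5,9,0,0,0,0,10,19,0,0,0,0,15,27,0,0,0,0,15,28,0,0,0,0]

```text
clock: 21.33
position: [0.518, -0.1614, 0.1276]
orientation: [-2.221, -2.218, 0.002]
force: [0.6, -1.5, -2.3]
gripper_width: 0.018
finger_force: 59.2
```

>>> carry_out:
  plan: [15,28,0,0,0,0,15,28,0,0,0,0,15,27,0,0,0,0,12,22,0,0,0,0,8,14,0,0,0,0,5,9,0,0,0,0,0,0,0,0,0,0,0,0,0,0,0,0]

```text
clock: 22.0
position: [0.6446, -0.0922, 0.1264]
orientation: [-2.219, -2.219, 0.005]
force: [-0.9, -0.8, -3.2]
gripper_width: 0.0176
finger_force: 59.2
```

>>> carry_out:
  plan: [0,0,10,0,0,0,0,0,0,0,0,0]

```text
clock: 22.17
position: [0.6435, -0.0929, 0.1156]
orientation: [-2.22, -2.217, 0.006]
force: [0.2, -0.1, -3.0]
gripper_width: 0.0181
finger_force: 59.2
```

Run:
```python
from h import *
o=manip.get_obs(); p=o["position"];print(p.round(4),o["orientation"].round(3),o["force"].round(1))
im,d=manip.grab_frame("side")
Q=cloud("side",d); m=(np.hypot(Q[...,0]-p[0],Q[...,1]-p[1])<.035)&(Q[...,2]>p[2]-.05)&(Q[...,2]<p[2]-.006)
a=Q[m]; print(len(a),a.min(0).round(4),a.max(0).round(4),cv2.minEnclosingCircle(a[:,:2].astype(np.float32)))
```

```text
[ 0.6435 -0.0929  0.1156] [-2.22  -2.217  0.006] [ 0.2 -0.1 -3. ]
416 [ 0.6196 -0.11    0.0789] [ 0.6664 -0.0671  0.1095] ((0.6429598331451416, -0.09091676026582718), 0.02419094182550907)
```

>>> carry_out:
  plan: [1,1,20,0,0,0,0,0,20,0,0,0,0,0,12,0,0,0,0,0,7,0,0,0,0,0,3,0,0,0,0,0,1,0,0,0,0,0,0,0,0,0,0,0,0,0,0,0]

```text
clock: 22.88
position: [0.6467, -0.0913, 0.0549]
orientation: [-2.22, -2.22, 0.002]
force: [0.4, -0.0, -3.2]
gripper_width: 0.0183
finger_force: 59.3
```

>>> carry_out:
  plan: [0,0,0,0,0,0,0,0,0,0,0,0]

```text
clock: 23.05
position: [0.6466, -0.0911, 0.0547]
orientation: [-2.22, -2.22, 0.002]
force: [-0.3, 0.3, -3.1]
gripper_width: 0.0183
finger_force: 59.3
```

>>> carry_out:
  plan: [0,-0.5,1.5,0,0,0,0,0,1.5,0,0,0,0,0,0.8,0,0,0,0,0,0,0,0,0]

```text
clock: 23.38
position: [0.6457, -0.091, 0.0507]
orientation: [-2.219, -2.219, 0.003]
force: [-1.4, 0.4, 2.6]
gripper_width: 0.0185
finger_force: 60.0
```

>>> carry_out:
  plan: [0,0,0,0,0,0,0,0,0,0,0,0,0,0,0,0,0,0,0,0,0,0,0,0]
  jaw: 0.4

```text
clock: 23.72
position: [0.6458, -0.0911, 0.0503]
orientation: [-2.22, -2.22, 0.003]
force: [0.3, -0.4, -0.2]
gripper_width: 0.0514
finger_force: 0.0
```

>>> carry_out:
  plan: [0,0,-20,0,0,0,0,0,-30,0,0,0,0,0,-30,0,0,0,0,-20,-20,0,0,0,0,-40,0,0,0,0,0,-40,0,0,0,0,0,-40,0,0,0,0,0,0,0,0,0,0]

```text
clock: 24.38
position: [0.4969, -0.0912, 0.1506]
orientation: [-2.218, -2.211, 0.009]
force: [-1.5, -0.3, 0.2]
gripper_width: 0.0514
finger_force: 0.0
```

>>> carry_out:
  plan: [0,0,0,0,0,0,0,0,0,0,0,0,0,0,0,0,0,0]

```text
clock: 24.63
position: [0.5078, -0.0911, 0.1509]
orientation: [-2.22, -2.221, 0.002]
force: [0.7, 0.4, -0.2]
gripper_width: 0.0514
finger_force: 0.0
```

Run:
```python
from h import *
T={"24":(.6187,.1162),"32":(.6275,.0466),"40":(.6365,-.0227),"48":(.6458,-.0917)}
for c in("top","side"):
    im,d=manip.grab_frame(c); X=cloud(c,d)
    for n,q in T.items():
        r=np.hypot(X[...,0]-q[0],X[...,1]-q[1])<.034
        m=r&(X[...,2]>.024)&(X[...,2]<.044); g=r&(X[...,2]>.06)
        if m.sum()>9: e,R=cv2.minEnclosingCircle(X[m][:,:2].astype(np.float32)); print(c,n,"off mm",np.round((np.array(e)-q)*1e3,1),"D",round(R*2e3),"ztop",X[g][:,2].max().round(3))
    if c=="side": cv2.imwrite("pics/end.png",cv2.resize(im[170:350,200:440,::-1],(800,600)))
```

```text
top 24 off mm [-1.1 -0.7] D 23 ztop 0.08
top 32 off mm [-0.6 -0.4] D 32 ztop 0.079
top 40 off mm [-0.7  0.2] D 41 ztop 0.079
top 48 off mm [-1.3  0.3] D 48 ztop 0.081
side 24 off mm [-0.   2.5] D 24 ztop 0.077
side 32 off mm [0.1 1.9] D 33 ztop 0.077
side 40 off mm [0.1 2.5] D 40 ztop 0.077
side 48 off mm [-1.6  2.2] D 50 ztop 0.078
```

View pics/end.png

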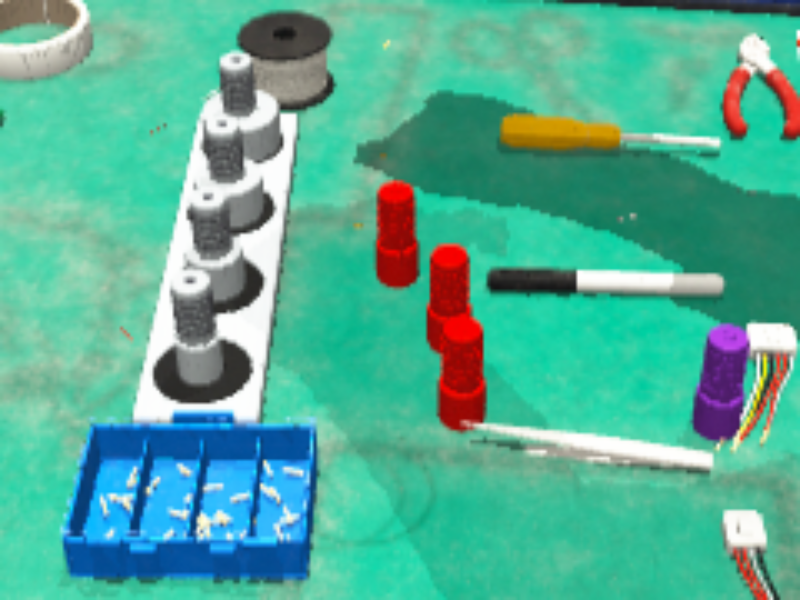

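All four stand upright on their pads in order 24, 32, 40, 48 from the case outward (crop column about x 190–240), and the gripper is clear of them.

```bash
python3 -c "
from workcell import manip; print(manip.job_done())"
```

```text
the job is handed in; nothing more can be done
None
```

I handed the job in with all four gauges standing upright and released on their pads, 24, 32, 40 and 48 mm in order from the pin case, each measured within about 3 mm of its pad's centre; the hand-in gave no verdict.

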